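# Make up the service kit and the hanger kit

### The job

Make up the two kits: the two-pad tray gets the oil bottle on its back pad and the larger nut on its front pad, the three-pad tray the bolt on its head at the back, the plain round pin in the middle and the smaller nut in front. In each tray load the back pad first and work forward, tall pieces before short ones. Stand every piece upright and centred, wholly on its pad, and let go of it.

Things in the scene. Friction and masses are not known exactly. Their poses are not given: they have to be found in the camera images.
- tray_two: Wider tray with TWO black rubber pads, fixed to the bench, 260 mm long (x) by 140 mm. Origin: centre of its underside; x points to its back (short edge with a 29 mm high strip), away from the robot to within 0.3 rad. Sheet 4 mm thick, edge 6 mm high, pad tops 7 mm above the bench. Back pad (94 mm across, for the bottle) at x = +65 mm, front pad (72 mm, large nut) at x = -65 mm, both at y = 0.
- tray_three: Narrower steel tray with THREE black rubber pads in line, fixed to the bench, 280 mm long (x) by 100 mm. Origin, axes, yaw, back strip and heights as tray_two (pad tops 7 mm above the bench). Back pad (56 mm across, for the bolt) at x = +90 mm, middle pad (48 mm, pin) at x = 0, front pad (56 mm, small nut) at x = -85 mm, all at y = 0.
- oil_bottle: Yellow oil bottle with a red cap, 66 mm across, 205 mm tall, 0.3 kg, closed, standing. Origin at the centre of its underside, z up along its axis. The cap (30 mm or less across) starts 165 mm above the underside and tapers towards the top; grip it there at about 185 mm.
- plain_pin: Plain round rust-brown steel pin standing on end, smooth, without a head: 18 mm across, 38 mm tall, 0.08 kg. Origin at the centre of its underside, z up along its axis. 
- hex_bolt: Steel hex bolt standing on its head, thread up, 55 mm tall, 0.10 kg: head 28 mm over the corners, 24 mm over the flats and 10 mm high, shank 16 mm across above it. Origin at the centre of its underside, z up along its axis. 
- large_nut: The larger hex nut, lying flat: 43 mm over the corners, 37 mm over the flats, 19 mm high, 0.10 kg. Origin at the centre of its underside, z up along its axis. Corners lie along its x, two flats face its +y and -y (and every 60 degrees).
- small_nut: The smaller hex nut (it fits the bolt), lying flat: 29 mm over the corners, 25 mm over the flats, 13 mm high, 0.03 kg. Origin at the centre of its underside, z up along its axis. Corners lie along its x, two flats face its +y and -y (and every 60 degrees).

How it is judged:
At the end, for the whole second after the job is handed in: Each of the five pieces rests on its own pad, centre within 14 mm of the pad's centre along and across the tray (so wholly on the pad), upright within 0.12 rad, released and at rest (x of oil_bottle in the frame of tray_two between 0.051 and 0.079 m and y of oil_bottle in the frame of tray_two between -0.014 and 0.014 m and z of oil_bottle in the frame of tray_two between 0.003 and 0.011 m and angle between each of oil_bottle, large_nut, hex_bolt, plain_pin, small_nut's own z axis and vertical below 0.12 rad and linear speed of each of oil_bottle, large_nut, hex_bolt, plain_pin, small_nut below 0.02 m/s and angular speed of each of oil_bottle, large_nut, hex_bolt, plain_pin, small_nut below 0.2 rad/s and contact force between each of oil_bottle, large_nut, hex_bolt, plain_pin, small_nut and the fingers below 0.1 N and x of large_nut in the frame of tray_two between -0.079 and -0.051 m and y of large_nut in the frame of tray_two between -0.014 and 0.014 m and z of large_nut in the frame of tray_two between 0.003 and 0.011 m and x of hex_bolt in the frame of tray_three between 0.076 and 0.104 m and y of hex_bolt in the frame of tray_three between -0.014 and 0.014 m and z of hex_bolt in the frame of tray_three between 0.003 and 0.011 m and x of plain_pin in the frame of tray_three between -0.014 and 0.014 m and y of plain_pin in the frame of tray_three between -0.014 and 0.014 m and z of plain_pin in the frame of tray_three between 0.003 and 0.011 m and x of small_nut in the frame of tray_three between -0.099 and -0.071 m and y of small_nut in the frame of tray_three between -0.014 and 0.014 m and z of small_nut in the frame of tray_three between 0.003 and 0.011 m); the robot touches nothing.
It fails at once if the large nut is set on its pad before the bottle stands at the back of that tray (x of large_nut in the frame of tray_two between -0.095 and -0.035 m and y of large_nut in the frame of tray_two between -0.03 and 0.03 m and z of large_nut in the frame of tray_two below 0.012 m and not (x of oil_bottle in the frame of tray_two between 0.035 and 0.095 m and y of oil_bottle in the frame of tray_two between -0.03 and 0.03 m and z of oil_bottle in the frame of tray_two below 0.02 m)).
It fails at once if the pin is set on its pad before the bolt stands at the back of that tray (x of plain_pin in the frame of tray_three between -0.03 and 0.03 m and y of plain_pin in the frame of tray_three between -0.03 and 0.03 m and z of plain_pin in the frame of tray_three below 0.012 m and not (x of hex_bolt in the frame of tray_three between 0.06 and 0.12 m and y of hex_bolt in the frame of tray_three between -0.03 and 0.03 m and z of hex_bolt in the frame of tray_three below 0.02 m)).
It fails at once if the small nut is set on its pad before the bolt and the pin stand behind it ((x of small_nut in the frame of tray_three between -0.115 and -0.055 m and y of small_nut in the frame of tray_three between -0.03 and 0.03 m and z of small_nut in the frame of tray_three below 0.012 m and not (x of hex_bolt in the frame of tray_three between 0.06 and 0.12 m and y of hex_bolt in the frame of tray_three between -0.03 and 0.03 m and z of hex_bolt in the frame of tray_three below 0.02 m)) or (x of small_nut in the frame of tray_three between -0.115 and -0.055 m and y of small_nut in the frame of tray_three between -0.03 and 0.03 m and z of small_nut in the frame of tray_three below 0.012 m and not (x of plain_pin in the frame of tray_three between -0.03 and 0.03 m and y of plain_pin in the frame of tray_three between -0.03 and 0.03 m and z of plain_pin in the frame of tray_three below 0.02 m))).
It also fails if it takes over 141 s, if anything falls off the work surface, if the arm or the gripper's body presses on something with over 40 N, if the wrist force passes 120 N, or if a joint passes its speed limit or range.

### The arm

A 7-joint arm with a two-finger parallel gripper is mounted at the origin on a cart in front of the work surface, level with it; the furniture and walls round the work are solid. World frame = base frame: x ahead of the robot, y to its left, z up, the work surface at z = 0. Lengths are in m, angles in rad, forces in N, time in s.
With the tool pointing down it reaches from about 0.35 to 0.9 m from the base axis. Payload 7.2 kg.
Tool frame: the origin (TCP) lies on the centre line of the jaws, within the pads' length; the fingertips stand 19 mm ahead of it and the grasp point (between the pads) is the TCP; z points along the fingers, y is the line along which they close (so a half turn about z gives the same grasp; the last joint's range is limited). The gripper opens to 85 mm and grips with 20 to 120 N. Pads are 22 mm wide; open, the fingers measure 114 mm over their backs; the gripper's body (76 mm by 85 mm) begins 54 mm behind the grasp point. The pads swing forward as they close: fully open they stand 13 mm farther back than shut.
Start: joints at [-1.179, 0.411, -0.013, 1.596, 0.006, 1.134, -0.082], TCP at [0.277, 0.56, 0.25] pointing down, gripper open.
Joint ranges: [-2.95, 2.95], [-0.29, 1.99], [-1.47, 1.44], [0.14, 2.54], [-1.03, 4.17], [0.13, 1.85], [-2.86, 2.86]. Speed limits (rad/s): [2.39, 2.39, 3.01, 3.01, 3.14, 3.14, 3.14].

### API

Orientations are given as a rotation vector (axis times angle).
In Python, from plant import manip gives the robot as it stands.
- The arm moves only by the tool jog_arm, never from a script. Its argument "steps" is one flat list of numbers, 7 for each row, row after row: the shift along the tool's x, y, z in cm, then the turn, a rotation vector about the tool's x, y, z in degrees, then the closure, from 0 (fully open) to 1 (shut). In form: [x, y, z, wx, wy, wz, grip, x, y, z, wx, wy, wz, grip, ...]. A call has 1 to 5 rows; each row shifts and turns the commanded pose from where the row before left it, along the tool's axes as they then stand; what a row does not reach is not made up. A row lasts 1/12 s, in which the tool goes at most 41.7 mm and 7.16 degrees, less where a joint would pass 70% of its speed; a pose out of reach is approached as far as the arm can. A call is refused whole if a number of a shift passes 4.17 or a number of a turn 7.16, either way. A call with a gripper value outside its range is refused whole. The fingers move at their own pace and stop on an object; "squeeze" is the grip in N (left out, the last holds). Time passes only in rows, so rows that do not move let the fingers close. It gives the time, the measured TCP pose, the force, the opening and the grip force at its end, in the units of the state.
- manip.get_state(): the state, without advancing time (a new reading comes with each control period).
- manip.snapshot(name): name is "scene" or "top" or "wrist"; returns a dict with "image" (384x512x3 uint8, red, green, blue), "z_map" (384x512 float32, m along the optical axis (not along the pixel's ray), 0 where there is no reading), "mtx" (3x3 intrinsics, pixels), "k1" (the pictures are not rectified: a ray, as slopes to the right and down, at radius r is drawn at 1 + k1 r^2 times it, then the intrinsics apply), "view" (4x4, takes a point from world to camera coordinates). Camera axes: x right, y down, z forward; pixel columns grow to the right and rows downward; lengths in m; the calibration is good to about 2 mm. A picture is of the moment at which its call begins.
- manip.sign_off(): hands the job in; it is judged then, once.
Trained networks look in the newest picture that a camera, given by its name, has taken for a name from the list of things; names that differ only in an ending like _2 or _b are one class to them, and where a whole thing is asked for, a point or a joint stands for the part that bears it (a point fixed in the world has none). Each returns a list of dicts, best first, with "conf" (0 to 1); they miss things now and then, are a little off and sometimes report something else, mostly with a low value. They report only what shows in the picture. A call takes as long as a camera call.
- manip.masks_of(camera, query): "mask" (384x512 bool, what is visible of it) and "centre" ([column, row] in pixels, amid what is visible of it).
The state is a dict: "time_s": time; "joint_positions": joint angles; "joint_velocities": joint speeds; "effort": joint torques, N m; "tool_pos": TCP position; "tool_rot": TCP orientation; "contact_force": force on the tool from outside, world axes, zero at the start; "torque": the same for the moment, N m; "opening": finger opening in m; "grip_force": force on a finger pad.
Only numpy, scipy, OpenCV 4.12 (cv2) and the standard library are available. Lean on these libraries where they do the work, as an engineer would, in place of code of your own. Each camera call takes 0.05 s, during which the arm holds its last target. There are 200 camera calls.

## Working session

There is one attempt and no reset: what is moved stays moved. The work goes in short steps, Python scripts to look and compute and a tool call to move; the robot and the scene stay as the last step left them, time stands still between calls to the robot, and variables do not carry over. Pictures are saved under pics/ and viewed, at most 14 in all, crops included, and the job is handed in when it is done.

Besides the shell and the picture viewer there is one more tool, called after "Request:" as name(argument=value, ...) on one line, values as JSON. jog_arm: Moves the arm, as the interface text tells. Its arguments: {"type":"object","properties":{"steps":{"type":"array"},"squeeze":{"type":"number"}},"required":["steps"]}

```bash
ls; mkdir -p pics
cat > h.py <<'E'
import numpy as np, cv2
from plant import manip
def rays(s,px):
    # px Nx2 -> undistorted slopes
    K=s["mtx"]; d=np.array([s["k1"],0,0,0,0],float)
    return cv2.undistortPoints(np.asarray(px,float).reshape(-1,1,2),np.asarray(K,float),d).reshape(-1,2)
def world(s,px,z):
    r=rays(s,px); z=np.asarray(z,float).reshape(-1)
    pc=np.c_[r*z[:,None],z]; V=np.asarray(s["view"])
    return (pc-V[:3,3])@V[:3,:3]
def mask_pts(s,m):
    v,u=np.nonzero(m&(s["z_map"]>0)); return world(s,np.c_[u,v],s["z_map"][v,u])
def save(s,n,sc=1):
    im=cv2.cvtColor(s["image"],cv2.COLOR_RGB2BGR); cv2.imwrite(f"pics/{n}.png",cv2.resize(im,None,fx=sc,fy=sc))
E
python3 - <<'E'
from h import *
st=manip.get_state(); print({k:np.round(v,3) for k,v in st.items()})
for c in ["top","scene"]:
    s=manip.snapshot(c); save(s,c+"0",1.5)
    V=s["view"]; print(c,"cam pos",np.round(-V[:3,:3].T@V[:3,3],3))
    for q in ["tray_two","tray_three","oil_bottle","plain_pin","hex_bolt","large_nut","small_nut"]:
        for r in manip.masks_of(c,q)[:3]:
            p=mask_pts(s,r["mask"])
            if len(p)==0: print(q,"nodepth");continue
            print(c,q,round(r["conf"],2),np.round(r["centre"]),len(p),"med",np.round(np.median(p,0),3),"lo",np.round(np.percentile(p,3,axis=0),3),"hi",np.round(np.percentile(p,97,axis=0),3))
E
```

```text
pics
{'time_s': np.float64(0.0), 'joint_positions': array([-1.179,  0.412, -0.013,  1.597,  0.006,  1.134, -0.082]), 'joint_velocities': array([ 0.   ,  0.   , -0.002,  0.001,  0.001,  0.001,  0.   ]), 'effort': array([-1.0000e-03, -6.0061e+01,  6.8200e-01, -2.9943e+01,  1.4000e-02,
        1.0000e-02, -0.0000e+00]), 'tool_pos': array([0.277, 0.56 , 0.249]), 'tool_rot': array([-7.160e-01, -3.059e+00,  3.000e-03]), 'contact_force': array([ 0.561, -0.76 , -0.508]), 'torque': array([-0.022, -0.023, -0.001]), 'grip_force': np.float64(0.0), 'opening': np.float64(0.086)}
top cam pos [0.408 0.018 1.081]
top tray_two 0.26 [309. 194.] 651 med [ 0.53  -0.156  0.131] lo [ 0.507 -0.185  0.017] hi [ 0.564 -0.136  0.201]
top tray_three 0.7 [129. 206.] 3913 med [0.51  0.329 0.004] lo [ 0.38   0.267 -0.   ] hi [0.647 0.391 0.011]
top large_nut 0.65 [300. 235.] 139 med [ 0.424 -0.155  0.017] lo [ 0.406 -0.172 -0.002] hi [ 0.441 -0.138  0.022]
scene cam pos [ 0.087 -0.564  0.889]
scene tray_two 0.71 [314. 206.] 110 med [ 0.664 -0.143  0.01 ] lo [ 0.653 -0.157 -0.002] hi [ 0.678 -0.13   0.015]
scene tray_two 0.68 [313. 299.] 7423 med [ 0.474 -0.325  0.004] lo [ 0.355 -0.39   0.001] hi [ 0.609 -0.254  0.016]
scene tray_three 0.92 [158. 137.] 2531 med [0.51  0.326 0.004] lo [ 0.38   0.265 -0.   ] hi [0.652 0.392 0.017]
scene oil_bottle 0.71 [289. 220.] 1550 med [ 0.526 -0.181  0.11 ] lo [ 0.508 -0.2    0.007] hi [ 0.556 -0.149  0.195]
scene plain_pin 0.32 [315. 207.] 62 med [ 0.663 -0.144  0.011] lo [ 0.653 -0.157  0.001] hi [ 0.675 -0.134  0.015]
scene hex_bolt 0.54 [216. 165.] 115 med [0.557 0.119 0.027] lo [0.55  0.112 0.004] hi [0.568 0.13  0.055]
scene large_nut 0.67 [240. 258.] 233 med [ 0.422 -0.156  0.017] lo [ 0.405 -0.176  0.001] hi [ 0.439 -0.139  0.021]
scene small_nut 0.39 [315. 207.] 84 med [ 0.666 -0.145  0.011] lo [ 0.654 -0.157 -0.001] hi [ 0.676 -0.134  0.014]
```

View pics/top0.png

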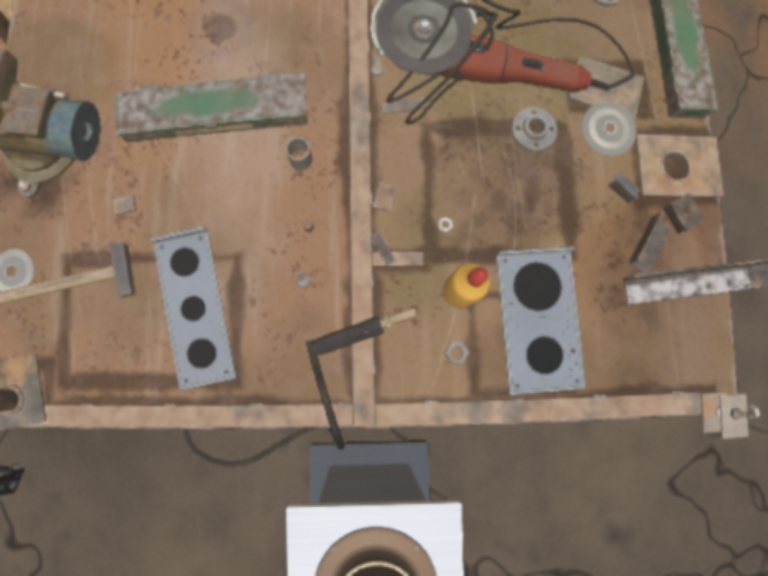

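View pics/scene0.png

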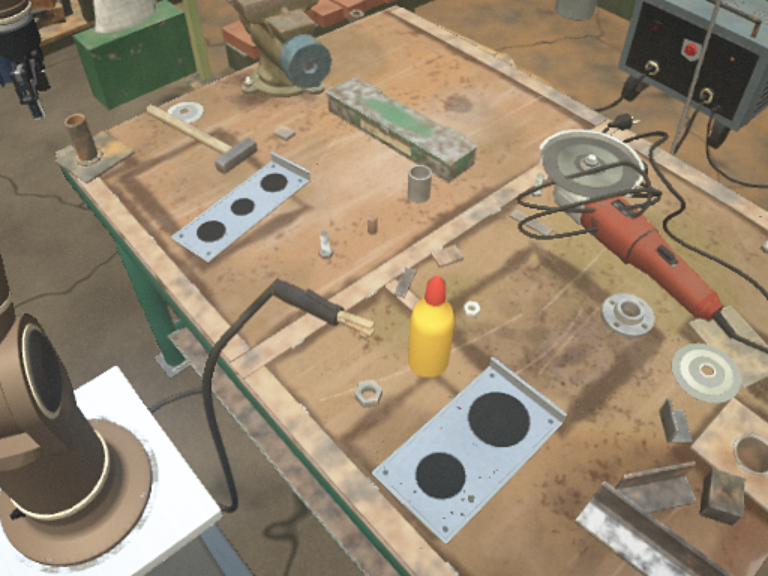

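The top view shows the bottle (470,285), small nut (445,224), large nut (457,352), pin (308,225) and bolt (303,280), with the two-pad tray at right and the three-pad tray at left. The scene view agrees. Next I'll get the metric positions of the pads and pieces.

```bash
cat >> h.py <<'E'
def plane(s,px,h):
    r=rays(s,px); V=np.asarray(s["view"]); R=V[:3,:3]; c=-R.T@V[:3,3]
    d=np.c_[r,np.ones(len(r))]@R; return c+d*((h-c[2])/d[:,2])[:,None]
E
python3 - <<'E'
from h import *
for c,rois in [("top",[(163,158,215,255),(98,150,160,262)][::1]),("scene",[])]:
    s=manip.snapshot(c); g=s["image"].max(2)
    m=(g<60).astype(np.uint8)
    n,l,st,ce=cv2.connectedComponentsWithStats(m)
    for i in range(1,n):
        if 60<st[i,4]<3000:
            v,u=np.nonzero(l==i); p=plane(s,np.c_[u,v],.007)
            x,y=p[:,0].mean(),p[:,1].mean()
            d=np.linalg.norm(p[:,:2]-[x,y],axis=1)
            ex=np.ptp(p,axis=0)
            if .3<x<.75 and max(ex[0],ex[1])<.12: print(c,np.round(ce[i]),"pad",np.round([x,y],4),"ext",np.round(ex[:2],3))
    if c=="top":
        for n,px in dict(small=(445,224),pin=(308,225),bolt=(303,280),lnut=(457,352)).items():
            u,v=np.round(np.array(px)/1.5).astype(int)
            w=np.zeros(g.shape,bool); w[v-14:v+15,u-14:u+15]=1
            p=mask_pts(s,w); p=p[(p[:,2]>.007)&(p[:,2]<.07)]; t=p[p[:,2]>p[:,2].max()-.006] if len(p) else p
            print(n,len(p),"all",np.round(p.mean(0),4),"top",np.round(t.mean(0),4),np.round(p.min(0),3),np.round(p.max(0),3))
    if c=="scene":
        for q in["oil_bottle"]:
            r=manip.masks_of(c,q)[0]; 
    # bottle red cap
    im=s["image"].astype(int); r=(im[...,0]>140)&(im[...,1]<70)
    p=mask_pts(s,r); p=p[(p[:,2]>.16)&(p[:,2]<.22)&(np.hypot(p[:,0]-.53,p[:,1]+.15)<.1)]
    print("cap",len(p),p.mean(0).round(4),p.min(0).round(3),p.max(0).round(3), p[p[:,2]>.195].mean(0))
# obstacles: heights around
s=manip.snapshot("top"); p=mask_pts(s,np.ones((384,512),bool))
for b in [(-.02,.03,.3,.9),(-.45,.45,.28,.33),(0,.2,.4,.6),(-.06,.1,.3,.5)]:
    k=(p[:,1]>b[0])&(p[:,1]<b[1])&(p[:,0]>b[2])&(p[:,0]<b[3]); print(b,np.percentile(p[k,2],[50,90,99]).round(3))
k=(p[:,2]>.05)&(p[:,2]<.5)&(p[:,0]>.3); q=p[k]
H,_,_=np.histogram2d(q[:,0],q[:,1],[np.arange(.3,1,.1),np.arange(-.6,.7,.1)]); print(H.astype(int))
E
```

```text
top [122. 175.] pad [0.5979 0.3488] ext [0.037 0.04 ]
top [358. 191.] pad [ 0.5435 -0.3163] ext [0.08  0.082]
top [128. 205.] pad [0.5128 0.3299] ext [0.034 0.034]
top [363. 236.] pad [ 0.4141 -0.3232] ext [0.059 0.061]
top [134. 235.] pad [0.4289 0.3121] ext [0.041 0.045]
small 52 all [ 0.663  -0.1426  0.0116] top [ 0.6637 -0.1446  0.0127] [ 0.634 -0.157  0.008] [ 0.677 -0.105  0.016]
pin 48 all [0.6609 0.1123 0.0323] top [0.6632 0.114  0.038 ] [0.654 0.095 0.009] [0.67  0.121 0.042]
bolt 70 all [0.558  0.1227 0.0314] top [0.5598 0.124  0.054 ] [0.549 0.112 0.007] [0.571 0.137 0.058]
lnut 106 all [ 0.4233 -0.1552  0.0178] top [ 0.4231 -0.1555  0.0199] [ 0.405 -0.175  0.009] [ 0.441 -0.136  0.024]
cap 31 [ 0.5376 -0.1598  0.1878] [ 0.527 -0.168  0.171] [ 0.548 -0.156  0.203] [ 0.54413403 -0.16223738  0.19791294]<stdin>:25: RuntimeWarning: Mean of empty slice.
  ret = um.true_divide(
Traceback (most recent call last):
ValueError: zero-size array to reduction operation minimum which has no identity
```

Request:
jog_arm(steps=[0, 0, 0, 0, 0, -6.6, 0, 0, 0, 0, 0, 0, -6.6, 0, 0, 0, 0, 0, 0, -6.6, 0, 0, 0, 0, 0, 0, -6.6, 0, -1, -1.5, 0, 0, 0, 0, 0])

```text
time_s: 1.37
tool_pos: [0.2845, 0.5475, 0.2501]
tool_rot: [0.02, -3.14, -0.003]
contact_force: [-0.8, -0.7, -1.1]
opening: 0.0854
grip_force: 0.0
```

Request:
jog_arm(steps=[-2.2, -3, 0, 0, 0, 0, 0, -2.2, -3, 0, 0, 0, 0, 0, -2.2, -3, 0, 0, 0, 0, 0, -2.2, -3, 0, 0, 0, 0, 0, -2.2, -3, 0, 0, 0, 0, 0])

```text
time_s: 1.78
tool_pos: [0.3984, 0.3937, 0.2505]
tool_rot: [-0.002, 3.141, 0.001]
contact_force: [0.4, 1.3, -0.4]
opening: 0.0855
grip_force: 0.0
```

Request:
jog_arm(steps=[-2.2, -3, 0, 0, 0, 0, 0, -2.2, -3, 0, 0, 0, 0, 0, -2.2, -3, 0, 0, 0, 0, 0, -2.2, -3, 0, 0, 0, 0, 0, -2.2, -3, 0, 0, 0, 0, 0])

```text
time_s: 2.2
tool_pos: [0.5085, 0.2437, 0.2506]
tool_rot: [-0.002, 3.141, 0.001]
contact_force: [1.3, 0.1, -0.1]
opening: 0.0852
grip_force: 0.0
```

Request:
jog_arm(steps=[-2.2, -3, 0, 0, 0, 0, 0, -2.2, -3, 0, 0, 0, 0, 0, -2.2, -3, 0, 0, 0, 0, 0, -2, -3, 0, 0, 0, 0, 0, 0, 0, 0, 0, 0, 0, 0])

```text
time_s: 2.62
tool_pos: [0.5974, 0.1166, 0.2504]
tool_rot: [0.014, 3.139, -0.007]
contact_force: [-1.0, -0.7, 0.2]
opening: 0.0855
grip_force: 0.0
```

```bash
cat >> h.py <<'E'
from scipy.spatial.transform import Rotation as Ro
def pose():
    st=manip.get_state(); R=Ro.from_rotvec(st["tool_rot"]).as_matrix(); return np.array(st["tool_pos"]),R,st
def togo(target,yawy=None):
    """tool-frame shift (cm); yawy: wanted world angle (rad) of tool y, mod pi"""
    p,R,st=pose(); d=R.T@(np.array(target)-p)*100
    a=np.arctan2(R[1,1],R[0,1]); t=0 if yawy is None else (yawy-a+np.pi/2)%np.pi-np.pi/2
    print("t",round(float(st["time_s"]),2),"pos",p.round(4),"yawy",round(a,3),"tilt",np.round(R[:2,2],3),"shift cm",d.round(2),"wz deg",round(-np.degrees(t),1))
E
python3 - <<'E'
from h import *
p,R,st=pose(); print(R.round(3),p,st["joint_positions"].round(2))
s=manip.snapshot("wrist"); save(s,"w1",1.5)
V=s["view"]; c=-V[:3,:3].T@V[:3,3]; print("cam",c.round(3),"in tool",(R.T@(c-p)).round(3),"fwd",V[2,:3].round(2))
for q in ["hex_bolt","plain_pin"]:
    for r in manip.masks_of("wrist",q)[:3]:
        m=r["mask"]; P=mask_pts(s,m); P=P[P[:,2]>.008]; print(q,round(r["conf"],2),np.round(r["centre"]),len(P),*( [P.mean(0).round(4),P.min(0).round(3),P.max(0).round(3), P[P[:,2]>P[:,2].max()-.008].mean(0).round(4)] if len(P) else []))
E
```

```text
[[-1.     0.009  0.002]
 [ 0.009  1.    -0.004]
 [-0.002 -0.004 -1.   ]] [0.5974338  0.11655067 0.25035858] [-0.36  0.38  0.11  1.65 -0.04  1.12  1.33]
cam [0.522 0.117 0.374] in tool [ 0.075 -0.001 -0.124] fwd [ 0.3  -0.01 -0.95]
hex_bolt 0.69 [260. 135.] 274 [0.5594 0.1236 0.0354] [0.55  0.113 0.008] [0.572 0.137 0.058] [0.5615 0.1236 0.055 ]
plain_pin 0.61 [248. 212.] 213 [0.662  0.1131 0.0319] [0.656 0.104 0.009] [0.673 0.122 0.04 ] [0.6639 0.1131 0.0381]
```

Request:
jog_arm(steps=[3.6, 0.7, 0, 0, 0, 0, 0, 0, 0, 4, 0, 0, -6.1, 0, 0, 0, 4, 0, 0, -6.1, 0, 0, 0, 4, 0, 0, 0, 0, 0, 0, 3, 0, 0, 0, 0])

```text
time_s: 3.18
tool_pos: [0.5558, 0.1344, 0.0981]
tool_rot: [0.341, -3.122, -0.002]
contact_force: [-0.1, -0.3, 0.0]
opening: 0.0856
grip_force: 0.0
```

Request:
jog_arm(steps=[0, 0, 0, 0, 0, 0, 0, 0, 0, 0, 0, 0, 0, 0])

```text
time_s: 3.35
tool_pos: [0.5564, 0.1337, 0.0996]
tool_rot: [0.338, -3.12, 0.0]
contact_force: [0.3, 0.9, 0.5]
opening: 0.0851
grip_force: 0.0
```

Run:
```python
from h import *
togo([.5613,.1237,.040],np.pi/2+.214)
```

```text
t 3.35 pos [0.5564 0.1337 0.0996] yawy 1.787 tilt [-0.003 -0.   ] shift cm [-0.29 -1.08  5.96] wz deg 0.1
```

Request:
jog_arm(steps=[-0.3, -1.1, 2, 0, 0, 0, 0, 0, 0, 2, 0, 0, 0, 0, 0, 0, 1.8, 0, 0, 0, 0, 0, 0, 0, 0, 0, 0, 0])

```text
time_s: 3.68
tool_pos: [0.5627, 0.123, 0.0421]
tool_rot: [0.337, -3.123, -0.0]
contact_force: [-0.3, 0.0, -0.3]
opening: 0.0857
grip_force: 0.0
```

Run:
```python
from h import *
togo([.5613,.1237,.040],np.pi/2+.214)
```

```text
t 3.68 pos [0.5627 0.123  0.0421] yawy 1.786 tilt [-0.001  0.   ] shift cm [0.13 0.1  0.21] wz deg 0.0
```

Request:
jog_arm(steps=[0.1, 0.1, 0.2, 0, 0, 0, 0.3, 0, 0, 0, 0, 0, 0, 0.6, 0, 0, 0, 0, 0, 0, 0.9, 0, 0, 0, 0, 0, 0, 1, 0, 0, 0, 0, 0, 0, 1], squeeze=40)

```text
time_s: 4.1
tool_pos: [0.5625, 0.1233, 0.0414]
tool_rot: [-0.335, 3.122, 0.001]
contact_force: [0.7, 0.6, -0.7]
opening: 0.0257
grip_force: 0.0
```

Request:
jog_arm(steps=[0, 0, 0, 0, 0, 0, 1, 0, 0, 0, 0, 0, 0, 1, 0, 0, 0, 0, 0, 0, 1, 0, 0, 0, 0, 0, 0, 1, 0, 0, 0, 0, 0, 0, 1])

```text
time_s: 4.52
tool_pos: [0.5622, 0.1232, 0.0408]
tool_rot: [-0.335, 3.123, 0.0]
contact_force: [-1.7, 0.6, 6.0]
opening: 0.0147
grip_force: 39.5
```

Request:
jog_arm(steps=[0, 0, -2, 0, 0, 0, 1, 0, 0, -4, 0, 0, 0, 1, -1.4, 3.5, 0, 0, 0, 0, 1, -1.4, 3.5, 0, 0, 0, 0, 1, -1.4, 3.5, 0, 0, 0, 0, 1])

```text
time_s: 4.93
tool_pos: [0.5813, 0.2352, 0.1013]
tool_rot: [-0.332, 3.123, 0.0]
contact_force: [0.6, 0.8, -1.1]
opening: 0.0149
grip_force: 39.2
```

Request:
jog_arm(steps=[-1.4, 3.5, 0, 0, 0, 0, 1, -1.4, 3.5, 0, 0, 0, 0, 1, -1.4, 3.5, 0, 0, 0, 0, 1, 0, 0, 2, 0, 0, 0, 1, 0, 0, 0, 0, 0, 0, 1])

```text
time_s: 5.35
tool_pos: [0.5966, 0.3489, 0.0765]
tool_rot: [0.342, -3.118, 0.001]
contact_force: [-1.7, -1.2, -2.2]
opening: 0.0149
grip_force: 39.3
```

Run:
```python
from h import *
togo([.5996,.3490,.049],np.pi/2+.214)
s=manip.snapshot("wrist"); save(s,"w2",1.5)
p,R,st=pose()
from h import *
```

```text
t 5.35 pos [0.5966 0.3489 0.0765] yawy 1.79 tilt [-0.004 -0.001] shift cm [-0.31 -0.06  2.75] wz deg 0.3
```

View pics/w2.png

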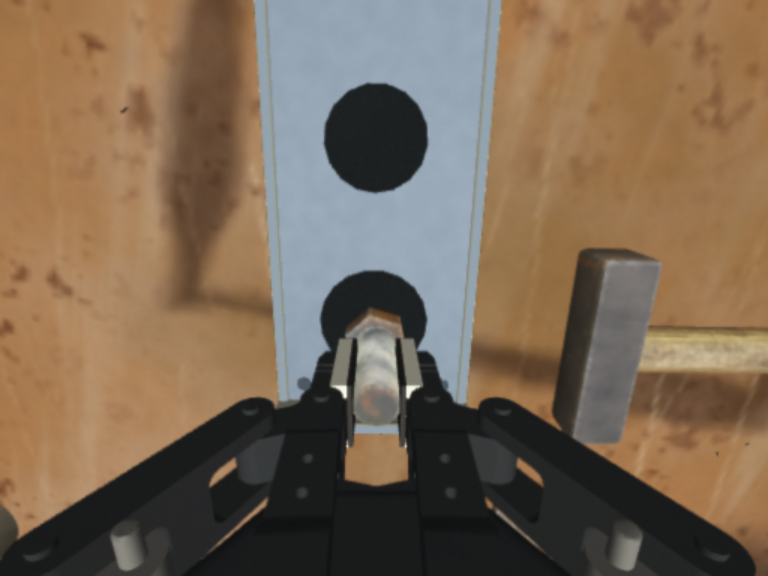

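The wrist view shows the bolt held upright over the back pad (circle centre about 373,325), the middle pad at (375,137), and the hammer clear to the right. I'll descend and re-measure the pads at the same time.

```bash
cat >> h.py <<'E'
def pads(s,h=.007,thr=60,amin=300,amax=20000):
    m=(s["image"].max(2)<thr).astype(np.uint8); n,l,st,ce=cv2.connectedComponentsWithStats(m)
    for i in range(1,n):
        if amin<st[i,4]<amax:
            cn=max(cv2.findContours((l==i).astype(np.uint8),0,1)[0],key=len)[:,0]
            P=plane(s,cn,h)[:,:2]; (x,y),r=cv2.minEnclosingCircle(P.astype(np.float32)); print("blob",ce[i].round(),np.round([x,y,r],4))
E
python3 - <<'E'
from h import *
s=manip.snapshot("wrist"); pads(s)
E
```

```text
blob [254.  91.] [0.5151 0.3292 0.0235]
blob [386. 229.] [0.5986 0.4569 0.0516]
```

Request:
jog_arm(steps=[-0.3, -0.1, 0.8, 0, 0, 0, 1, 0, 0, 0.8, 0, 0, 0, 1, 0, 0, 0.8, 0, 0, 0, 1, 0, 0, 0, 0, 0, 0, 1])

```text
time_s: 5.78
tool_pos: [0.6018, 0.3442, 0.0544]
tool_rot: [0.333, -3.121, 0.002]
contact_force: [-1.5, 0.1, -1.6]
opening: 0.0147
grip_force: 39.3
```

Run:
```python
from h import *
togo([.5996,.3490,.048],np.pi/2+.214)
```

```text
t 5.78 pos [0.6018 0.3442 0.0544] yawy 1.783 tilt [-0.002 -0.002] shift cm [0.11 0.52 0.64] wz deg -0.1
```

Request:
jog_arm(steps=[0, 0.4, 0.3, 0, 0, 0, 1, 0, 0, 0.2, 0, 0, 0, 1, 0, 0, 0.1, 0, 0, 0, 1, 0, 0, 0, 0, 0, 0, 1])

```text
time_s: 6.12
tool_pos: [0.6015, 0.3498, 0.0502]
tool_rot: [0.336, -3.123, -0.0]
contact_force: [-0.5, -0.4, -0.9]
opening: 0.0145
grip_force: 39.3
```

Request:
jog_arm(steps=[0, -0.1, 0.1, 0, 0, 0, 1, 0, 0, 0.1, 0, 0, 0, 1, 0, 0, 0, 0, 0, 0, 1])

```text
time_s: 6.37
tool_pos: [0.6019, 0.3484, 0.0482]
tool_rot: [0.335, -3.124, 0.0]
contact_force: [0.6, 0.9, -0.8]
opening: 0.0148
grip_force: 39.3
```

Request:
jog_arm(steps=[0, 0, 0.1, 0, 0, 0, 1, 0, 0, 0, 0, 0, 0, 1])

```text
time_s: 6.53
tool_pos: [0.6021, 0.3486, 0.0479]
tool_rot: [-0.335, 3.123, 0.0]
contact_force: [-0.8, -1.7, 3.7]
opening: 0.0148
grip_force: 39.7
```

Request:
jog_arm(steps=[0, 0, 0, 0, 0, 0, 0.75, 0, 0, 0, 0, 0, 0, 0.6, 0, 0, 0, 0, 0, 0, 0.4, 0, 0, 0, 0, 0, 0, 0.4, 0, 0, -2, 0, 0, 0, 0.3])

```text
time_s: 6.95
tool_pos: [0.5996, 0.3474, 0.0634]
tool_rot: [0.335, -3.118, 0.005]
contact_force: [-0.9, 0.0, -0.8]
opening: 0.0596
grip_force: 0.0
```

Request:
jog_arm(steps=[0, 0, -3, 0, 0, 0, 0.3, 0, 0, -3, 0, 0, 0, 0.3, 0, 0, -3, 0, 0, 0, 0.3, 0, 0, -3, 0, 0, 0, 0.3, 0, -4, 0, 0, 0, 0, 0.3])

```text
time_s: 7.37
tool_pos: [0.6095, 0.321, 0.1942]
tool_rot: [-0.352, 3.114, 0.017]
contact_force: [0.4, 1.9, 0.1]
opening: 0.0596
grip_force: 0.0
```

Run:
```python
from h import *
s=manip.snapshot("wrist"); save(s,"w3",1)
p,R,st=pose()
for r in manip.masks_of("wrist","hex_bolt")[:2]:
    P=mask_pts(s,r["mask"]); P=P[P[:,2]>.012]; print(r["conf"],r["centre"],P.mean(0).round(4),P.min(0).round(3),P.max(0).round(3),P[P[:,2]>P[:,2].max()-.008].mean(0).round(4))
pads(s)
togo([.6635,.1131,.10],np.pi/2+.214)
```

```text
0.91 [274.1, 173.9] [0.5993 0.3452 0.0401] [0.59  0.334 0.012] [0.614 0.36  0.064] [0.6016 0.3467 0.0618]
blob [280.  13.] [0.435  0.3123 0.0269]
blob [276.  89.] [0.515  0.329  0.0231]
blob [360. 180.] [0.5932 0.455  0.0507]
blob [272. 166.] [0.6032 0.3472 0.0272]
t 7.47 pos [0.6136 0.3032 0.1896] yawy 1.778 tilt [ 0.005 -0.003] shift cm [ -0.92 -19.6    9.03] wz deg -0.4
```

Request:
jog_arm(steps=[-0.2, -3.9, 0, 0, 0, 0, 0.3, -0.2, -3.9, 0, 0, 0, 0, 0.3, -0.2, -3.9, 2, 0, 0, 0, 0.3, -0.2, -3.9, 2, 0, 0, 0, 0.3, -0.2, -3.9, 2, 0, 0, 0, 0.3])

```text
time_s: 7.88
tool_pos: [0.6603, 0.1249, 0.1298]
tool_rot: [-0.335, 3.123, -0.0]
contact_force: [0.6, -0.3, -0.1]
opening: 0.0598
grip_force: 0.0
```

Request:
jog_arm(steps=[0, 0, 3, 0, 0, 0, 0.3, 0, 0, 0, 0, 0, 0, 0.3, 0, 0, 0, 0, 0, 0, 0.3])

```text
time_s: 8.13
tool_pos: [0.6588, 0.1263, 0.0986]
tool_rot: [0.333, -3.12, 0.0]
contact_force: [0.5, -0.1, 1.3]
opening: 0.0597
grip_force: 0.0
```

Run:
```python
from h import *
s=manip.snapshot("wrist")
for r in manip.masks_of("wrist","plain_pin")[:2]:
    P=mask_pts(s,r["mask"]); P=P[P[:,2]>.008]; print(r["conf"],r["centre"],P.mean(0).round(4),P.min(0).round(3),P.max(0).round(3),P[P[:,2]>P[:,2].max()-.006].mean(0).round(4))
togo([.6635,.1131,.028],np.pi/2+.214)
```

```text
0.67 [230.4, 207.9] [0.662  0.1126 0.0324] [0.656 0.104 0.008] [0.673 0.121 0.04 ] [0.664  0.1127 0.0382]
t 8.23 pos [0.6604 0.1285 0.1014] yawy 1.786 tilt [0.001 0.001] shift cm [ 0.04 -1.57  7.34] wz deg 0.1
```

Request:
jog_arm(steps=[0, -1.5, 2, 0, 0, 0, 0.3, 0, 0, 2, 0, 0, 0, 0.3, 0, 0, 2, 0, 0, 0, 0.3, 0, 0, 0.8, 0, 0, 0, 0.3, 0, 0, 0, 0, 0, 0, 0.3])

```text
time_s: 8.65
tool_pos: [0.6624, 0.1137, 0.0317]
tool_rot: [0.338, -3.122, -0.001]
contact_force: [-0.8, -0.1, 0.3]
opening: 0.06
grip_force: 0.0
```

Request:
jog_arm(steps=[0, 0, 0, 0, 0, 0, 0.3])

```text
time_s: 8.73
tool_pos: [0.6637, 0.1135, 0.0335]
tool_rot: [-0.338, 3.122, 0.001]
contact_force: [0.4, 0.4, 0.0]
opening: 0.0599
grip_force: 0.0
```

Request:
jog_arm(steps=[0, 0, 0.5, 0, 0, 0, 0.5, 0, 0, 0, 0, 0, 0, 0.8, 0, 0, 0, 0, 0, 0, 1, 0, 0, 0, 0, 0, 0, 1, 0, 0, 0, 0, 0, 0, 1])

```text
time_s: 9.15
tool_pos: [0.6636, 0.1124, 0.0282]
tool_rot: [-0.335, 3.122, 0.0]
contact_force: [-1.9, 0.1, 4.4]
opening: 0.0167
grip_force: 39.0
```

Request:
jog_arm(steps=[0, 0, 0, 0, 0, 0, 1, 0, 0, 0, 0, 0, 0, 1, 0, 0, 0, 0, 0, 0, 1, 0, 0, 0, 0, 0, 0, 1])

```text
time_s: 9.48
tool_pos: [0.6637, 0.1124, 0.0282]
tool_rot: [-0.335, 3.122, 0.001]
contact_force: [-2.4, 0.8, 6.0]
opening: 0.0166
grip_force: 39.1
```

Run:
```python
from h import *
togo([.515,.329,.0275],np.pi/2+.214)
```

```text
t 9.48 pos [0.6637 0.1124 0.0282] yawy 1.785 tilt [0.001 0.   ] shift cm [ 9.93 24.32  0.07] wz deg -0.0
```

Request:
jog_arm(steps=[0, 0, -3, 0, 0, 0, 1, 0, 0, -4, 0, 0, 0, 1, 1.4, 3.5, 0, 0, 0, 0, 1, 1.4, 3.5, 0, 0, 0, 0, 1, 1.4, 3.5, 0, 0, 0, 0, 1])

```text
time_s: 9.9
tool_pos: [0.5997, 0.2061, 0.0982]
tool_rot: [-0.332, 3.122, 0.001]
contact_force: [0.2, 0.9, -1.1]
opening: 0.0171
grip_force: 39.1
```

Request:
jog_arm(steps=[1.4, 3.5, 0, 0, 0, 0, 1, 1.4, 3.5, 0, 0, 0, 0, 1, 1.4, 3.5, 0, 0, 0, 0, 1, 1.4, 3.3, 0, 0, 0, 0, 1, 0, 0, 2, 0, 0, 0, 1])

```text
time_s: 10.32
tool_pos: [0.5117, 0.339, 0.0804]
tool_rot: [-0.351, 3.119, 0.013]
contact_force: [0.3, 1.5, -0.6]
opening: 0.0171
grip_force: 39.1
```

Request:
jog_arm(steps=[0, 0, 2, 0, 0, 0, 1, 0, 0, 0, 0, 0, 0, 1, 0, 0, 0, 0, 0, 0, 1])

```text
time_s: 10.57
tool_pos: [0.5152, 0.328, 0.0565]
tool_rot: [0.335, -3.122, 0.003]
contact_force: [-0.1, 0.0, -0.2]
opening: 0.0163
grip_force: 39.2
```

Run:
```python
from h import *
togo([.515,.329,.035],np.pi/2+.214)
s=manip.snapshot("wrist"); pads(s); togo([.515,.329,.035],np.pi/2+.214)
```

```text
t 10.57 pos [0.5152 0.328  0.0565] yawy 1.784 tilt [-0.002 -0.002] shift cm [-0.    0.1   2.15] wz deg -0.0
blob [256.  87.] [0.4318 0.3121 0.0275]
t 10.62 pos [0.5161 0.3282 0.0575] yawy 1.784 tilt [-0.    -0.001] shift cm [0.09 0.1  2.25] wz deg -0.1
```

Request:
jog_arm(steps=[0, 0.1, 0.8, 0, 0, 0, 1, 0, 0, 0.7, 0, 0, 0, 1, 0, 0, 0.4, 0, 0, 0, 1, 0, 0, 0, 0, 0, 0, 1, 0, 0, 0, 0, 0, 0, 1])

```text
time_s: 11.03
tool_pos: [0.5156, 0.3295, 0.0381]
tool_rot: [0.335, -3.123, 0.0]
contact_force: [0.7, -0.2, -1.6]
opening: 0.0164
grip_force: 39.2
```

Request:
jog_arm(steps=[0, 0, 0.1, 0, 0, 0, 1, 0, 0, 0.1, 0, 0, 0, 1, 0, 0, 0, 0, 0, 0, 1])

```text
time_s: 11.28
tool_pos: [0.5157, 0.3298, 0.0364]
tool_rot: [-0.335, 3.123, 0.0]
contact_force: [-0.7, -1.0, -0.3]
opening: 0.0166
grip_force: 39.2
```

Request:
jog_arm(steps=[0, 0, 0.1, 0, 0, 0, 1, 0, 0, 0.05, 0, 0, 0, 1, 0, 0, 0, 0, 0, 0, 1])

```text
time_s: 11.53
tool_pos: [0.5157, 0.3299, 0.0352]
tool_rot: [-0.335, 3.123, 0.0]
contact_force: [-0.7, -1.3, 2.6]
opening: 0.0169
grip_force: 39.5
```

Request:
jog_arm(steps=[0, 0, 0, 0, 0, 0, 0.75, 0, 0, 0, 0, 0, 0, 0.6, 0, 0, 0, 0, 0, 0, 0.4, 0, 0, 0, 0, 0, 0, 0.4, 0, 0, -2, 0, 0, 0, 0.3])

```text
time_s: 11.95
tool_pos: [0.5135, 0.3285, 0.0516]
tool_rot: [0.335, -3.118, 0.005]
contact_force: [-1.2, -0.2, -1.4]
opening: 0.0593
grip_force: 0.0
```

Request:
jog_arm(steps=[0, 0, -4, 0, 0, 0, 0.3, 0, 0, -4, 0, 0, 0, 0.3, 0, 0, -4, 0, 0, 0, 0.3, 0, 0, -4, 0, 0, 0, 0.3, 0, 0, -4, 0, 0, 0, 0.3])

```text
time_s: 12.37
tool_pos: [0.5153, 0.3295, 0.2569]
tool_rot: [-0.335, 3.124, 0.0]
contact_force: [0.6, 0.4, -0.0]
opening: 0.0597
grip_force: 0.0
```

Run:
```python
from h import *
s=manip.snapshot("wrist"); save(s,"w4",1.5)
for q in ["plain_pin","hex_bolt"]:
  for r in manip.masks_of("wrist",q)[:1]:
    P=mask_pts(s,r["mask"]); P=P[P[:,2]>.012]; print(q,r["conf"],P.mean(0).round(4),P[P[:,2]>P[:,2].max()-.006].mean(0).round(4))
pads(s)
```

```text
plain_pin 0.76 [0.5158 0.3284 0.0406] [0.5176 0.3287 0.0453]
hex_bolt 0.56 [0.5983 0.3464 0.039 ] [0.6014 0.347  0.0619]
blob [56. 62.] [0.4291 0.0354 0.0863]
blob [252.  97.] [0.4319 0.3118 0.027 ]
blob [252. 158.] [0.515  0.3291 0.0228]
blob [251. 216.] [0.6028 0.3473 0.027 ]
```

Request:
jog_arm(steps=[0.6, -3.9, -1.4, 0, 0, 0, 0.2, 0.6, -3.9, -1.4, 0, 0, 0, 0.2, 0.6, -3.9, -1.3, 0, 0, 0, 0, 0.6, -3.9, 0, 0, 0, 0, 0, 0.6, -3.9, 0, 0, 0, 0, 0])

```text
time_s: 12.93
tool_pos: [0.5273, 0.1314, 0.2951]
tool_rot: [0.336, -3.123, 0.0]
contact_force: [0.0, 0.1, 0.0]
opening: 0.0855
grip_force: 0.0
```

Request:
jog_arm(steps=[0.6, -3.9, 0, 0, 0, 0, 0, 0.6, -3.9, 0, 0, 0, 0, 0, 0.6, -3.9, 0, 0, 0, 0, 0, 0.6, -3.9, 0, 0, 0, 0, 0, 0.6, -3.9, 0, 0, 0, 0, 0])

```text
time_s: 13.35
tool_pos: [0.5389, -0.0655, 0.2943]
tool_rot: [0.335, -3.122, -0.0]
contact_force: [0.8, -0.0, 0.1]
opening: 0.0856
grip_force: 0.0
```

Request:
jog_arm(steps=[0.6, -3.9, 0, 0, 0, 0, 0, 0, 0, 0, 0, 0, 4.6, 0, 0, 0, 0, 0, 0, 4.6, 0, 0, 0, 0, 0, 0, 0, 0, 0, 0, 0, 0, 0, 0, 0])

```text
time_s: 13.77
tool_pos: [0.5417, -0.1027, 0.2944]
tool_rot: [0.088, -3.138, -0.0]
contact_force: [0.2, 0.9, 1.0]
opening: 0.0854
grip_force: 0.0
```

Run:
```python
from h import *
s=manip.snapshot("wrist"); save(s,"w5",1.5)
im=s["image"].astype(int); r=(im[...,0]>110)&(im[...,1]<70)&(im[...,2]<70)
P=mask_pts(s,r); P=P[(P[:,2]>.14)&(P[:,2]<.23)]; print(len(P),P.min(0).round(3),P.max(0).round(3),P.mean(0).round(4),P[P[:,2]>.2].mean(0).round(4))
for q in manip.masks_of("wrist","oil_bottle")[:1]:
    P=mask_pts(s,q["mask"]); print(q["conf"])
    for a,b in [(.02,.06),(.06,.1),(.1,.15),(.165,.185),(.185,.2)]:
        k=P[(P[:,2]>a)&(P[:,2]<b)]
        if len(k): print(a,len(k),k.min(0).round(3),k.max(0).round(3))
pads(s)
togo([.5435,-.16,.3],np.pi/2+.053)
```

```text
970 [ 0.527 -0.181  0.161] [ 0.554 -0.154  0.207] [ 0.5372 -0.165   0.1905] [ 0.5404 -0.168   0.2035]
blob [371.  87.] [0.4069 0.0373 0.1002]
blob [100.  60.] [ 0.4172 -0.3245  0.0355]
blob [113. 151.] [ 0.5467 -0.318   0.046 ]
blob [ 17. 253.] [ 0.737  -0.5086  0.0294]
t 13.87 pos [ 0.542  -0.1023  0.2949] yawy 1.628 tilt [-0.001  0.   ] shift cm [ 0.18 -5.77 -0.51] wz deg 0.2
```

View pics/w5.png

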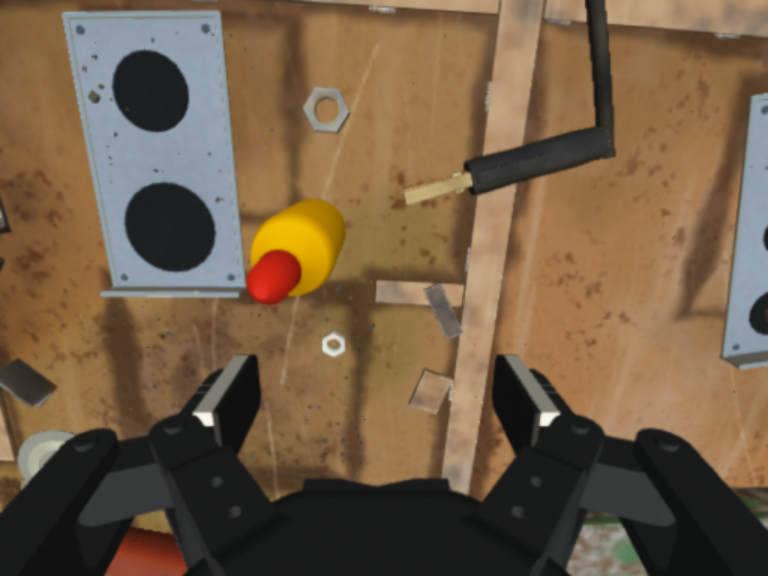

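The wrist view shows the bottle cap (272,277), large nut (326,109), small nut (333,345) and tray two's pads at (150,90) and (170,226). The torch at (535,160) is not in the way. Next: hover over the cap, and fit the nuts' hex orientation.

Request:
jog_arm(steps=[0.3, -3.3, 0, 0, 0, 0, 0, 0.2, -3.2, 0, 0, 0, 0, 0, 0, 0, 4, 0, 0, 0, 0, 0, 0, 2, 0, 0, 0, 0, 0, 0, 0, 0, 0, 0, 0])

```text
time_s: 14.28
tool_pos: [0.5382, -0.1673, 0.2313]
tool_rot: [0.086, -3.133, -0.003]
contact_force: [-0.1, 0.9, -0.6]
opening: 0.0853
grip_force: 0.0
```

```bash
cat >> h.py <<'E'
def hexang(s,q,h,side,cam="wrist"):
    """centre and flat-normal angle (mod 60 deg) from mask edges on top plane; print IoU-fit"""
    from scipy.optimize import minimize
    for r in manip.masks_of(cam,q)[:2]:
        m=r["mask"].astype(np.uint8)
        cn=max(cv2.findContours(m,0,1)[0],key=len)[:,0]
        P=plane(s,cn,h)[:,:2]; c0=P.mean(0)
        best=None
        for a0 in np.radians(np.arange(0,60,5)):
            def f(v):
                d=P-v[:2]; n=v[2]+np.arange(6)*np.pi/3
                g=(d@np.stack([np.cos(n),np.sin(n)])).max(1)-v[3]
                return np.sqrt(g**2+1e-7).mean()
            o=minimize(f,[*c0,a0,side/2],method="Nelder-Mead",options=dict(xatol=1e-5,fatol=1e-8,maxiter=800))
            if best is None or o.fun<best.fun: best=o
        x=best.x; print(q,round(r["conf"],2),np.round(r["centre"]),"c",x[:2].round(4),"flat normal deg mod60",round(np.degrees(x[2])%60,1),"af",round(2*x[3],4),"res",round(best.fun,5))
E
python3 - <<'E'
from h import *
togo([.5405,-.1675,.188],np.pi/2+.05)
s=manip.snapshot("wrist"); save(s,"w6")
hexang(s,"large_nut",.015,.037); hexang(s,"small_nut",.010,.025)
im=s["image"].astype(int); r=(im[...,0]>110)&(im[...,1]<70)&(im[...,2]<70)
P=mask_pts(s,r); P=P[(P[:,2]>.14)&(P[:,2]<.23)]; print(len(P),P.min(0).round(3),P.max(0).round(3))
togo([.5405,-.1675,.188],np.pi/2+.05)
E
```

```text
t 14.28 pos [ 0.5382 -0.1673  0.2313] yawy 1.626 tilt [-0.007  0.001] shift cm [-0.26 -0.04  4.33] wz deg 0.3
large_nut 0.64 [270.  62.] c [ 0.4256 -0.1573] flat normal deg mod60 58.4 af 0.0369 res 0.00047
small_nut 0.8 [261. 250.] c [ 0.6652 -0.1444] flat normal deg mod60 41.3 af 0.0289 res 0.00121
1657 [ 0.527 -0.183  0.161] [ 0.555 -0.155  0.207]
t 14.43 pos [ 0.5413 -0.1678  0.2367] yawy 1.626 tilt [ 0.001 -0.   ] shift cm [0.08 0.03 4.87] wz deg 0.3
```

Request:
jog_arm(steps=[0, -0.1, 2, 0, 0, 0, 0, 0, 0, 2, 0, 0, 0, 0, 0, 0, 0.8, 0, 0, 0, 0, 0, 0, 0, 0, 0, 0, 0.3, 0, 0, 0, 0, 0, 0, 0.5], squeeze=60)

```text
time_s: 14.85
tool_pos: [0.5413, -0.1691, 0.1888]
tool_rot: [-0.085, 3.139, -0.0]
contact_force: [1.3, -1.0, 0.2]
opening: 0.064
grip_force: 0.0
```

Request:
jog_arm(steps=[0, 0, 0, 0, 0, 0, 0.7, 0, 0, 0, 0, 0, 0, 0.9, 0, 0, 0, 0, 0, 0, 1, 0, 0, 0, 0, 0, 0, 1, 0, 0, 0, 0, 0, 0, 1])

```text
time_s: 15.27
tool_pos: [0.5416, -0.1694, 0.1891]
tool_rot: [-0.084, 3.138, -0.0]
contact_force: [-0.6, 1.2, 6.5]
opening: 0.0248
grip_force: 59.0
```

Request:
jog_arm(steps=[0, 0, 0, 0, 0, 0, 1, 0, 0, 0, 0, 0, 0, 1, 0, 0, 0, 0, 0, 0, 1])

```text
time_s: 15.52
tool_pos: [0.5416, -0.1694, 0.1891]
tool_rot: [-0.084, 3.138, -0.0]
contact_force: [-0.2, -0.1, 6.0]
opening: 0.0248
grip_force: 59.0
```

Request:
jog_arm(steps=[0, 0, -1, 0, 0, 0, 1, 0, 0, -2, 0, 0, 0, 1, 0, 0, -2, 0, 0, 0, 1, 0, -1.5, 0, 0, 0, 0, 1, 0, -2.5, 0, 0, 0, 0, 1])

```text
time_s: 15.93
tool_pos: [0.5441, -0.2067, 0.2396]
tool_rot: [-0.091, 3.138, 0.002]
contact_force: [-0.1, 0.1, -2.4]
opening: 0.0251
grip_force: 59.5
```

Request:
jog_arm(steps=[0.1, -2.7, 0, 0, 0, 0, 1, 0.1, -2.7, 0, 0, 0, 0, 1, 0.1, -2.5, 0, 0, 0, 0, 1, 0, -2, 0, 0, 0, 0, 1, 0, -0.9, 0, 0, 0, 0, 1])

```text
time_s: 16.35
tool_pos: [0.5445, -0.3207, 0.2381]
tool_rot: [0.078, -3.14, 0.003]
contact_force: [-0.3, -1.3, -2.4]
opening: 0.0252
grip_force: 59.5
```

Request:
jog_arm(steps=[0, 0, 1, 0, 0, 0, 1, 0, 0, 1, 0, 0, 0, 1, 0, 0, 0, 0, 0, 0, 1, 0, 0, 0, 0, 0, 0, 1])

```text
time_s: 16.68
tool_pos: [0.5454, -0.3147, 0.2163]
tool_rot: [0.087, -3.138, -0.004]
contact_force: [0.7, -0.1, -1.9]
opening: 0.0251
grip_force: 59.5
```

Run:
```python
from h import *
togo([.546,-.3178,.1965],np.pi/2+.05)
s=manip.snapshot("wrist"); save(s,"w7",1.5); pads(s)
```

```text
t 16.68 pos [ 0.5454 -0.3147  0.2163] yawy 1.626 tilt [-0.002  0.002] shift cm [-0.04 -0.31  1.98] wz deg 0.3
blob [249.  55.] [ 0.4169 -0.3248  0.0352]
blob [243. 149.] [ 0.5467 -0.3181  0.046 ]
blob [ 83. 225.] [ 0.6421 -0.5439  0.0648]
blob [ 36. 250.] [ 0.6848 -0.6127  0.0373]
```

View pics/w7.png

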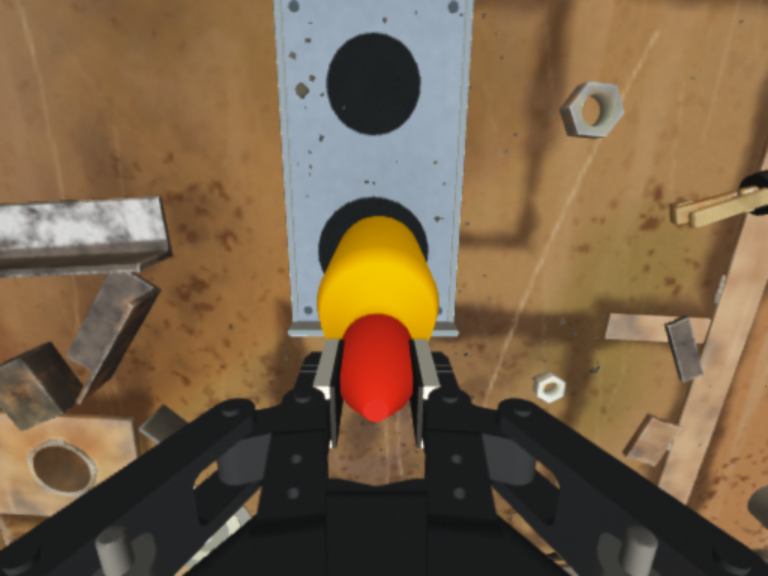

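The bottle hangs upright over the back pad (centre about 373,245), and the front pad is at (374,84). It needs a 3 mm shift across, then lowering.

Request:
jog_arm(steps=[-0.1, -0.3, 0.5, 0, 0, 0, 1, 0, 0, 0.5, 0, 0, 0, 1, 0, 0, 0.5, 0, 0, 0, 1, 0, 0, 0, 0, 0, 0, 1, 0, 0, 0, 0, 0, 0, 1])

```text
time_s: 17.15
tool_pos: [0.5465, -0.3199, 0.2021]
tool_rot: [0.084, -3.14, -0.001]
contact_force: [-0.1, -0.7, -3.4]
opening: 0.0253
grip_force: 59.5
```

Request:
jog_arm(steps=[0, 0, 0.2, 0, 0, 0, 1, 0, 0, 0.1, 0, 0, 0, 1, 0, 0, 0, 0, 0, 0, 1])

```text
time_s: 17.4
tool_pos: [0.5467, -0.3201, 0.1995]
tool_rot: [0.084, -3.14, -0.0]
contact_force: [-0.1, -0.9, -3.5]
opening: 0.0247
grip_force: 59.5
```

Request:
jog_arm(steps=[0, 0.2, 0.1, 0, 0, 0, 1, 0, 0, 0.1, 0, 0, 0, 1, 0, 0, 0, 0, 0, 0, 1])

```text
time_s: 17.65
tool_pos: [0.5466, -0.3178, 0.1975]
tool_rot: [0.084, -3.14, -0.0]
contact_force: [-0.1, 0.9, -3.9]
opening: 0.0247
grip_force: 59.5
```

Request:
jog_arm(steps=[0, 0, 0.1, 0, 0, 0, 1, 0, 0, 0, 0, 0, 0, 1])

```text
time_s: 17.82
tool_pos: [0.5466, -0.3181, 0.1965]
tool_rot: [0.084, -3.14, -0.0]
contact_force: [0.1, -0.4, -2.8]
opening: 0.0247
grip_force: 59.5
```

Request:
jog_arm(steps=[0, 0, 0.1, 0, 0, 0, 1, 0, 0, 0, 0, 0, 0, 1])

```text
time_s: 17.98
tool_pos: [0.547, -0.3183, 0.1963]
tool_rot: [-0.084, 3.139, -0.001]
contact_force: [-0.5, 0.8, 1.2]
opening: 0.0247
grip_force: 60.1
```

Request:
jog_arm(steps=[0, 0, 0, 0, 0, 0, 0.65, 0, 0, 0, 0, 0, 0, 0.5, 0, 0, 0, 0, 0, 0, 0.2, 0, 0, 0, 0, 0, 0, 0, 0, 0, 0, 0, 0, 0, 0])

```text
time_s: 18.4
tool_pos: [0.5467, -0.3182, 0.1957]
tool_rot: [-0.084, 3.14, -0.0]
contact_force: [-0.0, 0.5, -0.8]
opening: 0.0765
grip_force: 0.0
```

Request:
jog_arm(steps=[0, 0, -1, 0, 0, 0, 0, 0, 0, -3, 0, 0, 0, 0, 0, 0, -4, 0, 0, 0, 0, 0, 0, -3, 0, 0, 0, 0, 0, 0, 0, 0, 0, 0, 0])

```text
time_s: 18.82
tool_pos: [0.5487, -0.32, 0.3137]
tool_rot: [-0.083, 3.131, -0.008]
contact_force: [0.5, 0.0, 0.1]
opening: 0.0852
grip_force: 0.0
```

Request:
jog_arm(steps=[2.2, 3.3, 0, 0, 0, 0, 0, 2.2, 3.3, 0, 0, 0, 0, 0, 2.2, 3.3, 0, 0, 0, 0, 0, 2.3, 3.4, 0, 0, 0, 0, 0, 2.3, 3.4, 0, 0, 0, 0, 0])

```text
time_s: 19.23
tool_pos: [0.4245, -0.1562, 0.3059]
tool_rot: [-0.083, 3.14, -0.0]
contact_force: [1.6, 1.1, 0.2]
opening: 0.0853
grip_force: 0.0
```

Request:
jog_arm(steps=[0, 0, 3, 0, 0, -6.3, 0, 0, 0, 4, 0, 0, -6.3, 0, 0, 0, 4, 0, 0, -6.4, 0, 0, 0, 4, 0, 0, -6.4, 0, 0, 0, 3, 0, 0, 0, 0])

```text
time_s: 19.65
tool_pos: [0.4252, -0.157, 0.124]
tool_rot: [0.783, -3.042, -0.0]
contact_force: [-0.2, -0.4, 0.9]
opening: 0.0858
grip_force: 0.0
```

Request:
jog_arm(steps=[0, 0, 0, 0, 0, 0, 0, 0, 0, 0, 0, 0, 0, 0])

```text
time_s: 19.82
tool_pos: [0.4252, -0.1574, 0.1255]
tool_rot: [0.769, -3.043, -0.002]
contact_force: [0.3, -0.3, 0.5]
opening: 0.0852
grip_force: 0.0
```

Run:
```python
from h import *
s=manip.snapshot("wrist"); save(s,"w8",1.5)
hexang(s,"large_nut",.015,.037)
for r in manip.masks_of("wrist","large_nut")[:1]:
    P=mask_pts(s,r["mask"]); P=P[(P[:,2]>.012)]; print(P.min(0).round(4),P.max(0).round(4),P.mean(0).round(4))
togo([.4256,-.1573,.022],np.radians(118.4))
s=manip.snapshot("top")
im=s["image"].astype(int); r=(im[...,0]>120)&(im[...,1]<75)&(im[...,2]<75)
P=mask_pts(s,r); P=P[(P[:,2]>.16)&(P[:,2]<.23)]; print("cap",len(P),P.min(0).round(3),P.max(0).round(3))
```

```text
large_nut 0.62 [250. 197.] c [ 0.4247 -0.1578] flat normal deg mod60 58.0 af 0.0393 res 0.00079
[ 0.4062 -0.1786  0.012 ] [ 0.4436 -0.1366  0.0216] [ 0.4241 -0.1582  0.019 ]
t 19.97 pos [ 0.4274 -0.1579  0.1278] yawy 2.067 tilt [ 0.004 -0.001] shift cm [ 0.16  0.16 10.58] wz deg 0.0
cap 86 [ 0.532 -0.318  0.173] [ 0.555 -0.302  0.212]
```

View pics/w8.png

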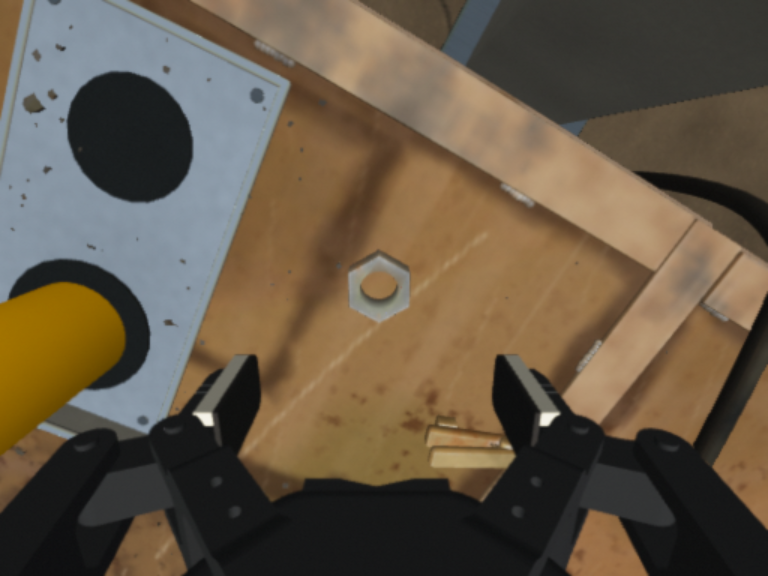

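Request:
jog_arm(steps=[0.1, 0, 3, 0, 0, 0, 0, 0, 0, 3, 0, 0, 0, 0, 0, 0, 3, 0, 0, 0, 0.2, 0, 0, 1, 0, 0, 0, 0.3, 0, 0, 0, 0, 0, 0, 0.3], squeeze=40)

```text
time_s: 20.43
tool_pos: [0.4245, -0.1576, 0.0249]
tool_rot: [0.771, -3.043, -0.002]
contact_force: [-0.1, -0.4, 1.0]
opening: 0.0597
grip_force: 0.0
```

Request:
jog_arm(steps=[0, 0, 0, 0, 0, 0, 0.3, 0, 0, 0, 0, 0, 0, 0.3])

```text
time_s: 20.6
tool_pos: [0.4263, -0.1583, 0.0274]
tool_rot: [-0.771, 3.043, -0.002]
contact_force: [0.8, 0.1, -0.4]
opening: 0.0597
grip_force: 0.0
```

Request:
jog_arm(steps=[0.1, 0, 0.4, 0, 0, 0, 0.4, 0, 0, 0, 0, 0, 0, 0.6, 0, 0, 0, 0, 0, 0, 0.8, 0, 0, 0, 0, 0, 0, 1, 0, 0, 0, 0, 0, 0, 1])

```text
time_s: 21.02
tool_pos: [0.4246, -0.1583, 0.0227]
tool_rot: [-0.772, 3.044, -0.0]
contact_force: [-0.6, 0.8, 8.0]
opening: 0.0363
grip_force: 39.8
```

Request:
jog_arm(steps=[0, 0, 0, 0, 0, 0, 1, 0, 0, 0, 0, 0, 0, 1, 0, 0, 0, 0, 0, 0, 1])

```text
time_s: 21.27
tool_pos: [0.4246, -0.1583, 0.0226]
tool_rot: [-0.772, 3.044, -0.0]
contact_force: [-0.7, 1.1, 8.1]
opening: 0.0364
grip_force: 39.8
```

Run:
```python
from h import *
togo([.417,-.3248,.03],np.radians(92.9))
```

```text
t 21.27 pos [ 0.4246 -0.1583  0.0226] yawy 2.067 tilt [0.001 0.   ] shift cm [  8.6  -14.28  -0.74] wz deg 25.6
```

Request:
jog_arm(steps=[0, 0, -2, 0, 0, 0, 1, 0, 0, -3, 0, 0, 0, 1, 1.7, -2.8, 0, 0, 0, 0, 1, 1.7, -2.8, 0, 0, 0, 0, 1, 1.7, -2.9, 0, 0, 0, 0, 1])

```text
time_s: 21.68
tool_pos: [0.4205, -0.2578, 0.073]
tool_rot: [-0.776, 3.042, -0.001]
contact_force: [0.6, 0.3, -1.5]
opening: 0.0362
grip_force: 41.2
```

Request:
jog_arm(steps=[1.7, -2.9, 0, 0, 0, 0, 1, 1.7, -2.8, 0, 0, 0, 0, 1, 0, 0, 2, 0, 0, 0, 1, 0, 0, 0, 0, 0, 0, 1, 0, 0, 0, 0, 0, 0, 1])

```text
time_s: 22.1
tool_pos: [0.4162, -0.3233, 0.0513]
tool_rot: [0.77, -3.044, -0.003]
contact_force: [-0.8, 0.0, -0.8]
opening: 0.0364
grip_force: 41.2
```

Run:
```python
from h import *
togo([.417,-.3248,.03])
s=manip.snapshot("wrist"); save(s,"w9",1.5); togo([.417,-.3248,.03])
```

```text
t 22.1 pos [ 0.4162 -0.3233  0.0513] yawy 2.067 tilt [-0.002  0.001] shift cm [-0.01 -0.17  2.13] wz deg -0.0
t 22.15 pos [ 0.4168 -0.323   0.0518] yawy 2.068 tilt [-0.001  0.001] shift cm [ 0.07 -0.17  2.18] wz deg -0.0
```

View pics/w9.png

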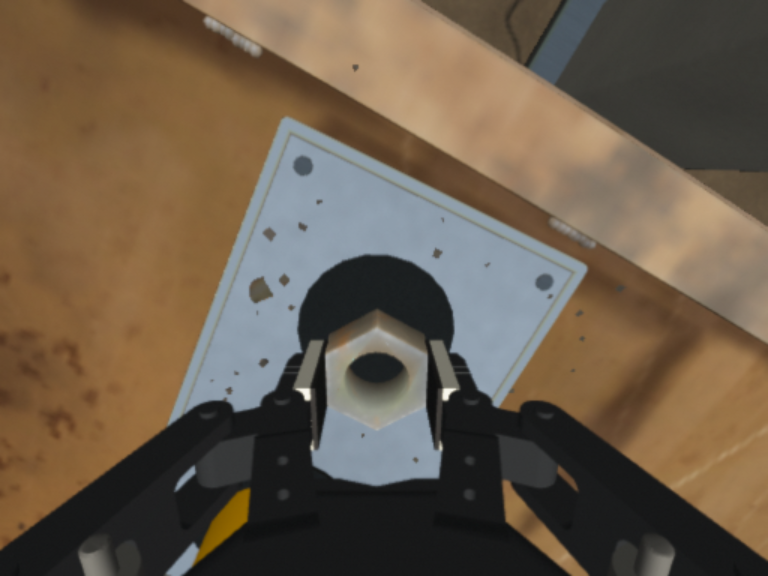

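The large nut is level in the jaws (377,370), centred over the front pad (376,330). Now lowering it.

Request:
jog_arm(steps=[0, -0.2, 0.8, 0, 0, 0, 1, 0, 0, 0.7, 0, 0, 0, 1, 0, 0, 0.4, 0, 0, 0, 1, 0, 0, 0, 0, 0, 0, 1, 0, 0, 0, 0, 0, 0, 1])

```text
time_s: 22.57
tool_pos: [0.4179, -0.3249, 0.0324]
tool_rot: [0.773, -3.045, -0.001]
contact_force: [-0.8, -0.5, -1.0]
opening: 0.0363
grip_force: 41.2
```

Request:
jog_arm(steps=[0, 0, 0.1, 0, 0, 0, 1, 0, 0, 0.1, 0, 0, 0, 1, 0, 0, 0, 0, 0, 0, 1])

```text
time_s: 22.82
tool_pos: [0.4181, -0.3253, 0.0307]
tool_rot: [-0.772, 3.045, -0.0]
contact_force: [-0.2, 0.5, -1.4]
opening: 0.0365
grip_force: 41.2
```

Request:
jog_arm(steps=[0, 0, 0.1, 0, 0, 0, 1, 0, 0, 0, 0, 0, 0, 1, 0, 0, 0, 0, 0, 0, 1])

```text
time_s: 23.07
tool_pos: [0.4181, -0.3255, 0.0297]
tool_rot: [-0.772, 3.045, -0.0]
contact_force: [0.0, 0.5, -0.5]
opening: 0.0364
grip_force: 41.2
```

Request:
jog_arm(steps=[0, 0, 0.1, 0, 0, 0, 1, 0, 0, 0, 0, 0, 0, 0.6, 0, 0, 0, 0, 0, 0, 0.4, 0, 0, 0, 0, 0, 0, 0.2, 0, 0, 0, 0, 0, 0, 0.2])

```text
time_s: 23.48
tool_pos: [0.418, -0.3254, 0.0286]
tool_rot: [-0.772, 3.045, -0.0]
contact_force: [-0.8, 0.3, -0.4]
opening: 0.0684
grip_force: 0.0
```

Request:
jog_arm(steps=[0, 0, -3, 0, 0, 0, 0.2, 0, 0, -4, 0, 0, 0, 0.2, 0, 0, -4, 0, 0, 0, 0.2, 0, 0, -3, 0, 0, 0, 0.2, -1.6, 3, 0, 0, 0, 0, 0.2])

```text
time_s: 23.9
tool_pos: [0.42, -0.2988, 0.175]
tool_rot: [-0.76, 3.041, -0.017]
contact_force: [1.6, -0.2, 0.7]
opening: 0.0684
grip_force: 0.0
```

Request:
jog_arm(steps=[-1.6, 3, 0, 0, 0, 0, 0.2, -1.6, 3, 0, 0, 0, 0, 0.2, -1.6, 3, 0, 0, 0, 0, 0.2, -1.6, 3, 0, 0, 0, 0, 0.2, -3.1, -1.6, 0, 0, 0, 0, 0.2])

```text
time_s: 24.32
tool_pos: [0.4441, -0.1483, 0.1669]
tool_rot: [0.775, -3.036, -0.011]
contact_force: [-0.2, -0.7, 0.2]
opening: 0.0681
grip_force: 0.0
```

Request:
jog_arm(steps=[-3.1, -1.6, 0, 0, 0, 0, 0.2, -3.1, -1.6, 0, 0, 0, 0, 0.2, -3.1, -1.6, 0, 0, 0, 0, 0.2, -3.1, -1.6, 0, 0, 0, 0, 0.2, -3.1, -1.6, 0, 0, 0, 0, 0.2])

```text
time_s: 24.73
tool_pos: [0.6277, -0.1509, 0.1683]
tool_rot: [0.772, -3.045, -0.0]
contact_force: [1.3, -0.9, -0.1]
opening: 0.0682
grip_force: 0.0
```

Request:
jog_arm(steps=[-3.1, -1.6, 0, 0, 0, 0, 0.2, 0, 0, 3, 0, 0, 0, 0.2, 0, 0, 2, 0, 0, 0, 0.2, 0, 0, 0, 0, 0, 0, 0.2, 0, 0, 0, 0, 0, 0, 0.2])

```text
time_s: 25.15
tool_pos: [0.6599, -0.1504, 0.1173]
tool_rot: [0.771, -3.042, -0.002]
contact_force: [-0.0, 0.4, -0.4]
opening: 0.0685
grip_force: 0.0
```

Run:
```python
from h import *
s=manip.snapshot("wrist"); save(s,"w10",1.5)
hexang(s,"small_nut",.010,.025)
for r in manip.masks_of("wrist","small_nut")[:1]:
    P=mask_pts(s,r["mask"]); P=P[(P[:,2]>.008)]; print(P.min(0).round(4),P.max(0).round(4),P.mean(0).round(4))
togo([.6652,-.1444,.021],np.radians(101.3))
```

```text
small_nut 0.9 [251. 205.] c [ 0.6664 -0.1451] flat normal deg mod60 33.6 af 0.0255 res 0.00059
small_nut 0.7 [140.  29.] c [ 0.5513 -0.3155] flat normal deg mod60 41.4 af 0.1351 res 0.01515
[ 0.6523 -0.1575  0.0082] [ 0.6802 -0.1328  0.0149] [ 0.6658 -0.1454  0.0127]
t 25.3 pos [ 0.6617 -0.1509  0.1205] yawy 2.067 tilt [ 0.002 -0.   ] shift cm [-0.6   0.42  9.95] wz deg 17.1
```

View pics/w10.png

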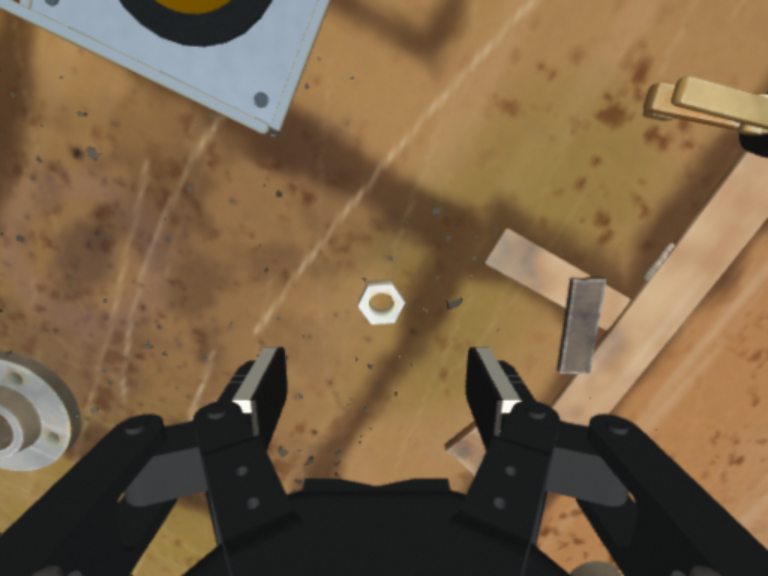

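The small nut is at (381,303), corners nearly along the jaw line, which fits flats at 93.6°. I'll turn to that.

Request:
jog_arm(steps=[-0.6, 0.4, 0, 0, 0, 6.2, 0.2, 0, 0, 1, 0, 0, 6.2, 0.2, 0, 0, 1, 0, 0, 6.2, 0.2, 0, 0, 1, 0, 0, 6.2, 0.2, 0, 0, 0, 0, 0, 0, 0.3])

```text
time_s: 25.72
tool_pos: [0.664, -0.1437, 0.0886]
tool_rot: [0.093, -3.14, -0.0]
contact_force: [-2.0, 0.3, -0.2]
opening: 0.0603
grip_force: 0.0
```

Request:
jog_arm(steps=[0, 0, 0, 0, 0, 0, 0.3, 0, 0, 0, 0, 0, 0, 0.3])

```text
time_s: 25.88
tool_pos: [0.6651, -0.1442, 0.0903]
tool_rot: [-0.106, 3.138, -0.0]
contact_force: [0.4, -0.2, 0.8]
opening: 0.0599
grip_force: 0.0
```

Run:
```python
from h import *
s=manip.snapshot("wrist"); save(s,"w11",1.5)
hexang(s,"small_nut",.011,.025)
togo([.666,-.1452,.021],np.radians(93.6))
```

```text
small_nut 0.83 [247. 207.] c [ 0.6657 -0.1447] flat normal deg mod60 32.6 af 0.0263 res 0.00061
t 25.98 pos [ 0.6651 -0.1444  0.0901] yawy 1.637 tilt [ 0.002 -0.   ] shift cm [-0.08 -0.09  6.91] wz deg 0.2
```

Request:
jog_arm(steps=[-0.1, -0.1, 3, 0, 0, 0, 0.3, 0, 0, 2.5, 0, 0, 0, 0.4, 0, 0, 0.9, 0, 0, 0, 0.5, 0, 0, 0, 0, 0, 0, 0.5, 0, 0, 0, 0, 0, 0, 0.5])

```text
time_s: 26.4
tool_pos: [0.6656, -0.1453, 0.0252]
tool_rot: [0.101, -3.14, 0.0]
contact_force: [-0.8, 0.1, 1.1]
opening: 0.0426
grip_force: 0.0
```

Request:
jog_arm(steps=[0, 0, 0.3, 0, 0, 0, 0.5, 0, 0, 0, 0, 0, 0, 0.5, 0, 0, 0, 0, 0, 0, 0.5])

```text
time_s: 26.65
tool_pos: [0.6661, -0.1451, 0.0228]
tool_rot: [-0.1, 3.138, -0.0]
contact_force: [-0.2, 0.1, -0.7]
opening: 0.0427
grip_force: 0.0
```

Request:
jog_arm(steps=[0, 0, 0, 0, 0, 0, 0.6, 0, 0, 0, 0, 0, 0, 0.7, 0, 0, 0, 0, 0, 0, 0.9, 0, 0, 0, 0, 0, 0, 1, 0, 0, 0, 0, 0, 0, 1], squeeze=35)

```text
time_s: 27.07
tool_pos: [0.6659, -0.145, 0.0224]
tool_rot: [-0.1, 3.139, -0.0]
contact_force: [-0.3, 0.3, 5.1]
opening: 0.0239
grip_force: 34.8
```

Request:
jog_arm(steps=[0, 0, 0, 0, 0, 0, 1, 0, 0, 0, 0, 0, 0, 1])

```text
time_s: 27.23
tool_pos: [0.6659, -0.145, 0.0224]
tool_rot: [-0.1, 3.139, -0.0]
contact_force: [-0.1, 0.0, 5.9]
opening: 0.0235
grip_force: 34.8
```

Run:
```python
from h import *
togo([.4318,.3118,.03])
```

```text
t 27.23 pos [ 0.6659 -0.145   0.0224] yawy 1.635 tilt [0.001 0.   ] shift cm [20.44 47.08 -0.78] wz deg -0.0
```

Request:
jog_arm(steps=[0, 0, -3, 0, 0, 0, 1, 0, 0, -4, 0, 0, 0, 1, 0, 0, -4, 0, 0, 0, 1, 0, 0, -3, 0, 0, 0, 1, 1.5, 3.4, 0, 0, 0, 0, 1])

```text
time_s: 27.65
tool_pos: [0.653, -0.1207, 0.1695]
tool_rot: [-0.087, 3.127, -0.011]
contact_force: [0.6, -1.4, 0.6]
opening: 0.0239
grip_force: 34.6
```

Request:
jog_arm(steps=[1.5, 3.4, 0, 0, 0, 0, 1, 1.5, 3.4, 0, 0, 0, 0, 1, 1.5, 3.4, 0, 0, 0, 0, 1, 1.5, 3.4, 0, 0, 0, 0, 1, 1.5, 3.4, 0, 0, 0, 0, 1])

```text
time_s: 28.07
tool_pos: [0.5615, 0.0541, 0.1617]
tool_rot: [-0.1, 3.14, 0.0]
contact_force: [0.5, 1.0, -0.6]
opening: 0.0233
grip_force: 34.6
```

Request:
jog_arm(steps=[1.5, 3.4, 0, 0, 0, 0, 1, 1.5, 3.4, 0, 0, 0, 0, 1, 1.5, 3.4, 0, 0, 0, 0, 1, 1.5, 3.4, 0, 0, 0, 0, 1, 1.5, 3.4, 0, 0, 0, 0, 1])

```text
time_s: 28.48
tool_pos: [0.4758, 0.219, 0.1618]
tool_rot: [-0.1, 3.14, 0.0]
contact_force: [-0.1, -0.4, 0.1]
opening: 0.0236
grip_force: 34.6
```

Request:
jog_arm(steps=[1.4, 3.3, 0, 0, 0, 0, 1, 1.4, 3.3, 0, 0, 0, 0, 1, 1.2, 3.1, 0, 0, 0, 0, 1, 0, 0, 0, 0, 0, 0, 1, 0, 0, 0, 0, 0, 0, 1])

```text
time_s: 28.9
tool_pos: [0.4295, 0.314, 0.1615]
tool_rot: [0.108, -3.139, -0.0]
contact_force: [0.7, -0.8, -0.4]
opening: 0.0235
grip_force: 34.6
```

Run:
```python
from h import *
togo([.432,.3118,.03])
s=manip.snapshot("wrist"); save(s,"w12",1.5); pads(s); togo([.432,.3118,.03])
```

```text
t 28.9 pos [0.4295 0.314  0.1615] yawy 1.639 tilt [-0.  0.] shift cm [-0.24 -0.24 13.15] wz deg -0.0
blob [ 36. 107.] [0.3872 0.1121 0.123 ]
blob [154.   7.] [0.2751 0.2087 0.0437]
blob [249. 179.] [0.4318 0.312  0.0272]
t 28.95 pos [0.4305 0.3122 0.1615] yawy 1.636 tilt [-0. -0.] shift cm [-0.15 -0.05 13.15] wz deg -0.0
```

Request:
jog_arm(steps=[-0.1, -0.1, 3.5, 0, 0, 0, 1, 0, 0, 4, 0, 0, 0, 1, 0, 0, 3, 0, 0, 0, 1, 0, 0, 1.5, 0, 0, 0, 1, 0, 0, 0.6, 0, 0, 0, 1])

```text
time_s: 29.37
tool_pos: [0.4314, 0.3081, 0.033]
tool_rot: [0.096, -3.137, 0.006]
contact_force: [-0.5, -0.6, 0.1]
opening: 0.0239
grip_force: 34.6
```

Request:
jog_arm(steps=[0, 0, 0, 0, 0, 0, 1, 0, 0, 0, 0, 0, 0, 1, 0, 0, 0, 0, 0, 0, 1])

```text
time_s: 29.62
tool_pos: [0.4331, 0.3111, 0.037]
tool_rot: [-0.099, 3.138, 0.002]
contact_force: [0.6, 0.9, 0.6]
opening: 0.0237
grip_force: 34.6
```

Run:
```python
from h import *
togo([.432,.3118,.0294])
```

```text
t 29.62 pos [0.4331 0.3111 0.037 ] yawy 1.634 tilt [0.002 0.001] shift cm [0.11 0.08 0.76] wz deg -0.0
```

Request:
jog_arm(steps=[0.1, 0.1, 0.3, 0, 0, 0, 1, 0, 0, 0.2, 0, 0, 0, 1, 0, 0, 0.1, 0, 0, 0, 1, 0, 0, 0, 0, 0, 0, 1, 0, 0, 0, 0, 0, 0, 1])

```text
time_s: 30.03
tool_pos: [0.4308, 0.312, 0.0298]
tool_rot: [-0.1, 3.14, 0.0]
contact_force: [1.1, -0.1, -0.8]
opening: 0.0235
grip_force: 34.6
```

Request:
jog_arm(steps=[0, 0, 0.1, 0, 0, 0, 1, 0, 0, 0, 0, 0, 0, 1, 0, 0, 0, 0, 0, 0, 1])

```text
time_s: 30.28
tool_pos: [0.4309, 0.3121, 0.0293]
tool_rot: [-0.1, 3.14, 0.001]
contact_force: [-2.0, -1.5, 8.1]
opening: 0.0232
grip_force: 35.4
```

Contact. Release and lift straight up, then check everything.

Request:
jog_arm(steps=[0, 0, 0, 0, 0, 0, 0.7, 0, 0, 0, 0, 0, 0, 0.5, 0, 0, 0, 0, 0, 0, 0.4, 0, 0, 0, 0, 0, 0, 0.3, 0, 0, -2, 0, 0, 0, 0.3])

```text
time_s: 30.7
tool_pos: [0.4291, 0.3107, 0.0461]
tool_rot: [0.101, -3.136, 0.006]
contact_force: [-2.1, -0.7, -0.3]
opening: 0.0595
grip_force: 0.0
```

Request:
jog_arm(steps=[0, 0, -4, 0, 0, 0, 0.3, 0, 0, -4, 0, 0, 0, 0.3, 0, 0, -4, 0, 0, 0, 0.3, 0, 0, -4, 0, 0, 0, 0.3, 0, 0, -3, 0, 0, 0, 0.3])

```text
time_s: 31.12
tool_pos: [0.4313, 0.3121, 0.2421]
tool_rot: [-0.1, 3.138, 0.003]
contact_force: [0.5, -0.0, -0.4]
opening: 0.0599
grip_force: 0.0
```

Request:
jog_arm(steps=[0, 0, 0, 0, 0, 0, 0.3, 0, 0, 0, 0, 0, 0, 0.3])

```text
time_s: 31.28
tool_pos: [0.4316, 0.3126, 0.2406]
tool_rot: [-0.1, 3.137, 0.005]
contact_force: [0.5, 0.4, -1.1]
opening: 0.0595
grip_force: 0.0
```

Run:
```python
from h import *
def rep(c,q,s,h):
    for r in manip.masks_of(c,q)[:1]:
        P=mask_pts(s,r["mask"]); P=P[P[:,2]>.012]; T=P[P[:,2]>P[:,2].max()-.006]
        print(c,q,round(r["conf"],2),np.round(r["centre"]),"top",T.mean(0).round(4),"lo",P.min(0).round(3),"hi",P.max(0).round(3))
s=manip.snapshot("wrist"); save(s,"w13",1.5)
for q in ["hex_bolt","plain_pin","small_nut"]: rep("wrist",q,s,0)
pads(s)
s=manip.snapshot("scene"); save(s,"s13",1.5)
for q in ["oil_bottle","large_nut"]: rep("scene",q,s,0)
```

```text
wrist hex_bolt 0.68 [267. 282.] top [0.6014 0.3472 0.062 ] lo [0.59  0.334 0.012] hi [0.651 0.36  0.064]
wrist plain_pin 0.61 [258. 225.] top [0.5166 0.3288 0.0453] lo [0.508 0.32  0.012] hi [0.526 0.338 0.047]
wrist small_nut 0.64 [249. 159.] top [0.431  0.3114 0.0201] lo [0.418 0.299 0.012] hi [0.445 0.323 0.022]
blob [159.  11.] [0.2575 0.1839 0.0579]
blob [ 66. 114.] [0.3966 0.0753 0.1572]
blob [251. 161.] [0.432  0.3117 0.027 ]
blob [258. 217.] [0.5146 0.329  0.0229]
blob [266. 269.] [0.6025 0.3472 0.0272]
scene oil_bottle 0.72 [158. 141.] top [0.6069 0.346  0.0588] lo [0.416 0.3   0.012] hi [0.66  0.41  0.059]
scene large_nut 0.73 [296. 312.] top [ 0.4168 -0.3262  0.0263] lo [ 0.398 -0.346  0.012] hi [ 0.435 -0.306  0.03 ]
```

View pics/s13.png

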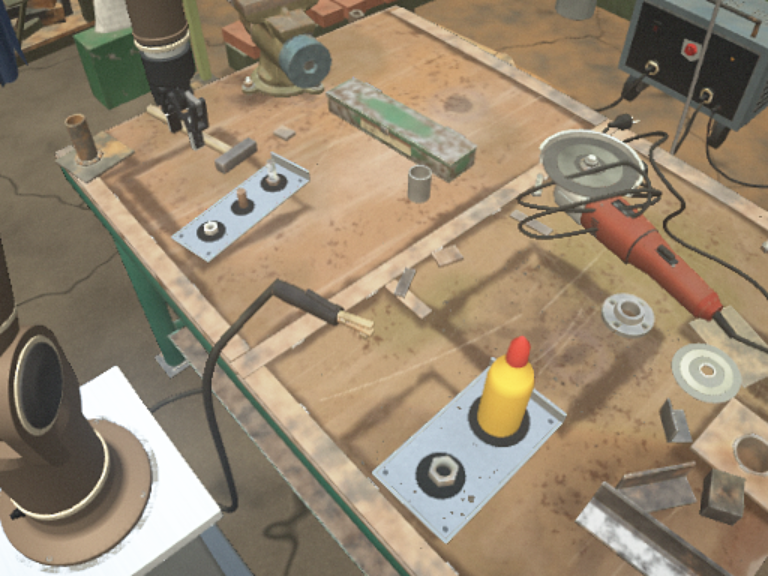

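View pics/w13.png

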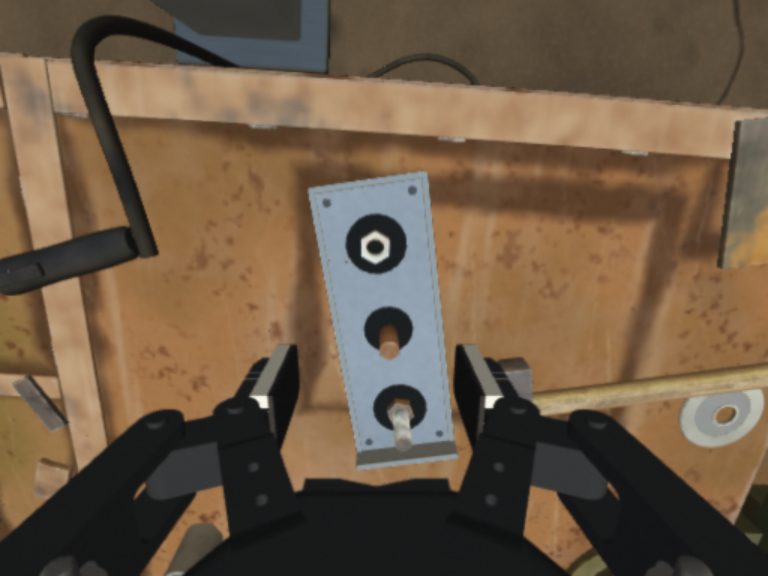

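The scene picture shows the bottle (505,400) and large nut (441,473) upright and centred on tray two. The wrist picture shows the nut (375,247), pin (389,335) and bolt (402,420) on tray three, each within about 2 mm of its pad centre. I'm handing in.

```bash
python3 -c "
from plant import manip
print(manip.sign_off())"
```

```text
the job is handed in; nothing more can be done
None
```

Both kits are made up and handed in at about 31 s: in the last pictures all five pieces stood upright, centred on their own pads and released, but the sign-off returned no verdict.

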